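Find the worn shock mount and push its tag down

TASK

Three spring shock mounts from the sieve shaker stand on their check plates in a row on the wet-lab bench, and one of them has gone soft. Press down on each round rubber pad in turn, from the robot's left to its right, to find the one that gives most easily, then push the tag on that mount's plate fully down and leave the other two tags up. Only touch and press: do not lift, tip or shove the mounts, and leave everything else on the bench where it is.

Things in the scene. Friction and masses are not known exactly. Their poses are not given: they have to be found in the camera images.
- plate_left: The left one (left is +y) of three grey check plates fixed to the bench, 150 x 80 x 10 mm (own x, y, z). Origin: centre of its underside. On it a spring shock mount stands loose (steel cup 68 mm across, rubber pad on a coil spring, 65 mm high, 0.5 kg), its axis 35 mm along the plate's +x; beside it, 45 mm along the plate's -x, a metal tag sticks up out of a dark block.
- pad_left (a point): Centre of the flat top of the pad on the left plate, when up (this point does not follow the pad): a level black rubber disc 56 mm across, 75 mm above the bench. It goes straight down by up to 15 mm on its spring (1 N preload, then 300 to 1200 N/m) and springs back. The softest of the three springs is less than half as stiff as either of the others; they look alike and change places each time.
- tag_left (a joint): Travel of the left plate's tag, m: 0 up (all start so), 0.020 fully down. It slides straight down against about 2.5 N of friction and stays where it is left.
- tag_left_top (a point): Centre of the top of the left plate's tag: a bare metal T-shaped slider, its flat head 24 x 36 mm (plate's own x, y) and 6 mm thick, top 70 mm above the bench when up and 50 mm when fully down; this point moves with it.
- plate_middle: The middle one (left is +y) of three grey check plates fixed to the bench, 150 x 80 x 10 mm (own x, y, z). Origin: centre of its underside. On it a spring shock mount stands loose (steel cup 68 mm across, rubber pad on a coil spring, 65 mm high, 0.5 kg), its axis 35 mm along the plate's +x; beside it, 45 mm along the plate's -x, a metal tag sticks up out of a dark block.
- pad_middle (a point): Centre of the flat top of the pad on the middle plate, when up (this point does not follow the pad): a level black rubber disc 56 mm across, 75 mm above the bench. It goes straight down by up to 15 mm on its spring (1 N preload, then 300 to 1200 N/m) and springs back. The softest of the three springs is less than half as stiff as either of the others; they look alike and change places each time.
- tag_middle (a joint): Travel of the middle plate's tag, m: 0 up (all start so), 0.020 fully down. It slides straight down against about 2.5 N of friction and stays where it is left.
- tag_middle_top (a point): Centre of the top of the middle plate's tag: a bare metal T-shaped slider, its flat head 24 x 36 mm (plate's own x, y) and 6 mm thick, top 70 mm above the bench when up and 50 mm when fully down; this point moves with it.
- plate_right: The right one (left is +y) of three grey check plates fixed to the bench, 150 x 80 x 10 mm (own x, y, z). Origin: centre of its underside. On it a spring shock mount stands loose (steel cup 68 mm across, rubber pad on a coil spring, 65 mm high, 0.5 kg), its axis 35 mm along the plate's +x; beside it, 45 mm along the plate's -x, a metal tag sticks up out of a dark block.
- pad_right (a point): Centre of the flat top of the pad on the right plate, when up (this point does not follow the pad): a level black rubber disc 56 mm across, 75 mm above the bench. It goes straight down by up to 15 mm on its spring (1 N preload, then 300 to 1200 N/m) and springs back. The softest of the three springs is less than half as stiff as either of the others; they look alike and change places each time.
- tag_right (a joint): Travel of the right plate's tag, m: 0 up (all start so), 0.020 fully down. It slides straight down against about 2.5 N of friction and stays where it is left.
- tag_right_top (a point): Centre of the top of the right plate's tag: a bare metal T-shaped slider, its flat head 24 x 36 mm (plate's own x, y) and 6 mm thick, top 70 mm above the bench when up and 50 mm when fully down; this point moves with it.
- sieve: Bystander: small brass test sieve, 106 mm across, 42 mm high. Origin: centre of its underside.
- tube: Bystander: sample tube with a blue cap, 30 mm across, 85 mm high, standing. Origin: centre of its underside.
- jar: Bystander: glass jar with a white cap, 56 mm across, 75 mm high, standing. Origin: centre of its underside.
- driver: Bystander: screwdriver with a blue handle lying on the bench, about 200 mm long. Origin: underside near its middle, handle to its own -x.

How it is judged:
By the outcome, as a careful person would: the job done as asked, in the order asked, and still so for the second after the job is handed in, with the robot touching nothing.
It also fails if it takes over 54 s, if anything falls off the work surface, if the arm or the gripper's body presses on something with over 40 N, if the wrist force passes 120 N, or if a joint passes its speed limit or range.

ROBOT

A 6-joint arm with a two-finger parallel gripper is mounted at the origin on the work surface. World frame = base frame: x ahead of the robot, y to its left, z up, the work surface at z = 0. Lengths are in mm, angles in rad, forces in N, time in s.
With the tool pointing down it reaches from about 300 to 775 mm from the base axis. Payload 14.6 kg.
Tool frame: the origin (TCP) lies at the very end of the fingers, on their centre line; the grasp point (between the pads) lies 19 mm behind it; z points along the fingers, y is the direction in which the jaws open and shut (so a half turn about z gives the same grasp; the last joint's range is limited). The gripper opens to 94 mm and grips with 3 to 60 N. Pads are 16 mm wide; open, the fingers measure 119 mm over their backs; the gripper's body (75 mm by 177 mm) begins 78 mm behind the grasp point.
Start: joints at [-1.178, 0.3, 1.521, -0, 1.321, -0.067], TCP at [244.065, -492.871, 174.846] pointing down, gripper open.
Joint ranges: [-3.03, 3.03], [-0.79, 2.21], [0.23, 2.52], [-1.04, 4.18], [0, 3.07], [-2.55, 2.55]. Speed limits (rad/s): [2.22, 2.22, 2.57, 3.14, 3.14, 3.14].

INTERFACE

Orientations are given as [roll, pitch, yaw] about the fixed x, y, z axes, in that order (R = Rz(yaw) Ry(pitch) Rx(roll)).
In Python, from cell import manip gives the robot as it stands.
- The arm moves only by the shell command python3 -m inch 'ROWS' [FORCE]. ROWS is a JSON object of lists of equal length, an entry for each row: "grip": the opening, from -1 (shut) to 1 (fully open), so that 0 is half open; "travel": the shift along the world's x, y, z in cm, a list of three; "turn": the turn, a rotation vector about the world's x, y, z in degrees, a list of three. A call has 1 to 10 rows; each row is the pose to reach, as a shift and turn from the pose measured when the call began; what a row does not reach only later rows make up. A row lasts 1/8 s, in which the tool goes at most 62.5 mm and 10.7 degrees, less where a joint would pass 70% of its speed; a pose out of reach is approached as far as the arm can. A call with a gripper value outside its range is refused whole. The fingers move at their own pace and stop on an object; FORCE is the grip in N (left out, the last holds). Time passes only in rows, so rows that repeat a pose let the fingers close. It gives the time, the measured TCP pose, the force and the opening at its end, in the units of the state.
- manip.read_state(): the state, without advancing time (a new reading comes with each control period).
- manip.camera(name): name is "side" or "top"; returns (picture, depth): 384x512x3 uint8, red, green, blue; 384x512 float32, mm along the optical axis (not along the pixel's ray), 0 where there is no reading.
- manip.calibration(name): a dict with "fx", "fy", "cx", "cy" (pixels), "k1" (the pictures are not rectified: a ray, as slopes to the right and down, at radius r is drawn at 1 + k1 r^2 times it, then the intrinsics apply), "world_from_camera" (4x4, takes a point from camera to world coordinates). Camera axes: x right, y up, looking along -z (the intrinsics and any distortion apply to the point x, -y, -z); pixel columns grow to the right and rows downward; lengths in mm; the calibration is good to about 2 mm. A picture is of the moment at which its call begins. calibration takes no time and is no camera call.
- manip.sign_off(): hands the job in, once; it reports no verdict.
Trained networks look in the newest picture that a camera, given by its name, has taken for a name from the list of things; names that differ only in an ending like _2 or _b are one class to them, and where a whole thing is asked for, a point or a joint stands for the part that bears it (a point fixed in the world has none). Each returns a list of dicts, best first, with "p" (0 to 1); they miss things now and then, are a little off and sometimes report something else, mostly with a low value. They report only what shows in the picture. A call takes as long as a camera call.
- manip.look_for(camera, label): "bbox" ([left, top, right, bottom] in pixels, round what is visible of it).
The state is a dict: "clock": time; "joints": joint angles; "qd": joint speeds; "effort": joint torques, N m; "eef_pos": TCP position; "eef_rot": TCP orientation; "wrist_force": force on the tool from outside, world axes, zero at the start; "moment": the same for the moment, N m; "finger_gap": finger opening in mm.
Only numpy, scipy, OpenCV 4.12 (cv2) and the standard library are available. Lean on these libraries where they do the work, as an engineer would, in place of code of your own. Each camera call takes 0.05 s, during which the arm holds its last target.

## Working session

There is one attempt and no reset: what is moved stays moved. The work goes in short steps, Python scripts to look and compute and a shell command to move; the robot and the scene stay as the last step left them, time stands still between calls to the robot, and variables do not carry over. Pictures are saved under pics/ and viewed, and the job is handed in when it is done.

```bash
mkdir -p pics; ls
python3 - <<'E'
from cell import manip
import cv2
s=manip.read_state()
for k,v in s.items(): print(k,v)
for n in("top","side"):
    p,d=manip.camera(n); cv2.imwrite(f"pics/{n}0.png",p[:,:,::-1])
    import numpy as np; np.savez(f"{n}0.npz",p=p,d=d)
    print(manip.calibration(n))
    for l in("plate_left","tag_left_top"):
        print(l,[(np.round(x["bbox"]),round(x["p"],2)) for x in manip.look_for(n,l)])
E
```

```text
pics
clock 0.0
joints [-1.17761062e+00  3.00487361e-01  1.52160398e+00 -2.07631549e-05
  1.32069380e+00 -6.66032800e-02]
qd [-6.10691642e-04  4.54254670e-04 -3.31835541e-04 -2.04871010e-04
 -1.48262456e-03  8.36098086e-05]
effort [ 2.79213069e-03 -5.31800258e+01 -3.52733982e+01  7.09813088e-02
  2.44384323e-02 -8.89295166e-05]
eef_pos [ 243.93942565 -492.59986352  174.26774713]
eef_rot [-3.14040148e+00 -5.92981983e-05  4.59794102e-01]
wrist_force [-0.06961576  1.4912368  -0.12503289]
moment [ 0.04833885 -0.0343606   0.04569193]
finger_gap 94.0868092959961
{'fx': 385.7504708799397, 'fy': 385.7504708799397, 'cx': 249.85333854822974, 'cy': 195.4516458642, 'k1': -0.1296845678599121, 'world_from_camera': array([[-1.74251446e-02,  9.98600261e-01, -4.99387948e-02,
         5.77890720e+02],
       [-9.99676090e-01, -1.64737871e-02,  1.93991928e-02,
         4.61578900e+00],
       [ 1.85493579e-02,  5.02606529e-02,  9.98563863e-01,
         1.23781223e+03],
       [ 0.00000000e+00,  0.00000000e+00,  0.00000000e+00,
         1.00000000e+00]])}
plate_left [(array([160., 210., 202., 261.]), 0.75), (array([310., 220., 326., 230.]), 0.54)]
tag_left_top []
{'fx': 476.363588816832, 'fy': 476.363588816832, 'cx': 249.85245324141073, 'cy': 200.48107774231488, 'k1': -0.13733347420396183, 'world_from_camera': array([[-8.36899113e-01,  3.34555458e-01, -4.33211866e-01,
         9.21884724e+01],
       [-5.46882365e-01, -4.78126449e-01,  6.87251611e-01,
         8.40025058e+02],
       [ 2.27937264e-02,  8.12076193e-01,  5.83106081e-01,
         7.97752957e+02],
       [ 0.00000000e+00,  0.00000000e+00,  0.00000000e+00,
         1.00000000e+00]])}
plate_left [(array([203., 259., 270., 300.]), 0.63)]
tag_left_top [(array([251., 262., 266., 275.]), 0.69)]
```

View pics/top0.png

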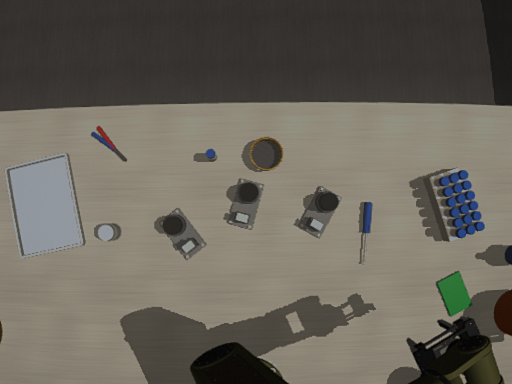

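View pics/side0.png

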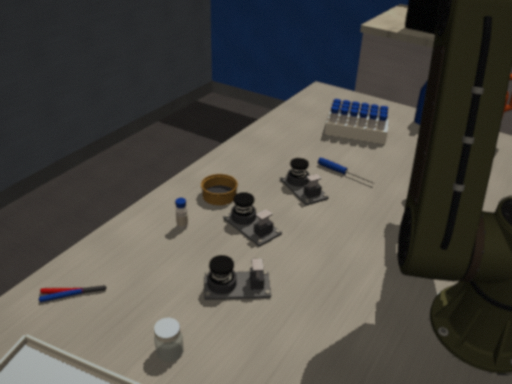

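The top view shows the three plates at about (183,235), (245,203) and (320,212), with pads at about (174,225), (248,192) and (327,202). The tags are at about (189,246), (241,217) and (317,225). Next I'll get world positions from depth.

```bash
cat > h.py <<'E'
import numpy as np, cv2
from cell import manip
def world(n,uv,d=None,z=None):
    c=manip.calibration(n); K=np.array([[c["fx"],0,c["cx"]],[0,c["fy"],c["cy"]],[0,0,1]])
    uv=np.array(uv,float).reshape(-1,1,2)
    s=cv2.undistortPoints(uv,K,np.array([c["k1"],0,0,0.]))[:,0]
    T=c["world_from_camera"]; r=np.c_[s[:,0],-s[:,1],-np.ones(len(s))]@T[:3,:3].T
    if d is None: d=(z-T[2,3])/r[:,2]
    return T[:3,3]+r*np.asarray(d).reshape(-1,1)
E
python3 - <<'E'
from h import *
for n in("top","side"):
    f=np.load(n+"0.npz");p,d=f["p"],f["d"]
    v,u=np.mgrid[:384,:512]; W=world(n,np.c_[u.ravel(),v.ravel()],d.ravel()).reshape(384,512,3)
    ok=(d>0)&(W[...,0]>350)&(W[...,0]<700)&(abs(W[...,1])<300)
    m=(ok&(W[...,2]>62)&(W[...,2]<90)).astype(np.uint8)
    k,L,S,C=cv2.connectedComponentsWithStats(m)
    for i in range(1,k):
        if S[i,4]<8: continue
        q=W[L==i]; print(n,S[i,4],C[i].round(1),q.mean(0).round(1),np.ptp(q,axis=0).round(0),np.median(q[:,2]).round(1), p[L==i].mean(0).round())
p=np.load("top0.npz")["p"][:,:,::-1]
cv2.imwrite("pics/z.png",cv2.resize(p[170:270,150:350],None,fx=4,fy=4,interpolation=cv2.INTER_CUBIC))
E
```

```text
top 262 [248.3 191.8] [647.2 -13.6  73.9] [54. 52. 11.] 73.9 [40. 38. 34.]
top 271 [329.1 201.5] [ 613.7 -259.2   74. ] [52. 57. 17.] 74.2 [43. 41. 37.]
top 93 [241.3 217.4] [570.4   8.9  68.7] [28. 37. 11.] 68.9 [141. 145. 141.]
top 274 [172.  225.5] [549.2 218.6  73.5] [52. 55. 16.] 73.8 [42. 39. 35.]
top 94 [316.4 224.4] [ 544.7 -219.3   69. ] [34. 41. 11.] 69.1 [141. 145. 143.]
top 96 [188.2 246.4] [485.2 171.   68.8] [39. 37. 12.] 69.3 [138. 143. 137.]
side 198 [298.8 163.5] [ 613.5 -251.4   74.2] [59. 60. 18.] 75.2 [33. 31. 28.]
side 79 [313.4 177.4] [ 546.8 -215.3   69.6] [35. 39. 10.] 69.7 [143. 133. 125.]
side 270 [243.1 199.4] [646.9  -6.9  74.2] [57. 61. 16.] 75.1 [28. 26. 23.]
side 101 [263.4 214.5] [571.6  13.5  70.3] [28. 38. 11.] 70.6 [148. 138. 130.]
side 422 [220.9 264.9] [549.5 226.3  74.1] [54. 55. 17.] 75.0 [26. 25. 22.]
side 135 [256.8 264.7] [487.2 177.2  69.9] [39. 40. 12.] 70.0 [154. 144. 135.]
```

View pics/z.png

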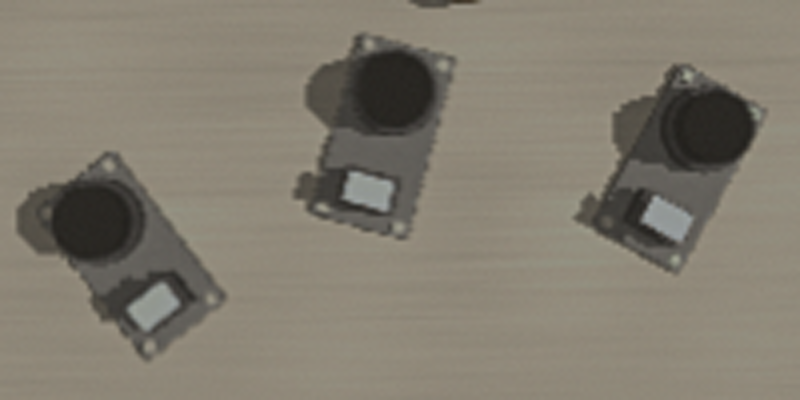

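The two cameras differ by about 6 mm in y, partly because each sees some of the side faces. I'll refine using only the top faces and check the fingertip position from both cameras once the arm is over the left pad. Meanwhile I'll start moving, with the gripper shut, staying high.

```bash
python3 -m inch '{"grip":[-1,-1,-1,-1,-1,-1,-1,-1],"travel":[[2.2,5.2,0],[4.4,10.4,0],[6.6,15.6,0],[8.8,20.8,0],[11,26,0],[13.2,31.2,0],[15.4,36.4,0],[17.6,41.6,0]],"turn":[[0,0,0],[0,0,0],[0,0,0],[0,0,0],[0,0,0],[0,0,0],[0,0,0],[0,0,0]]}' 20
python3 - <<'E'
from h import *
for n in("top","side"):
    f=np.load(n+"0.npz");p,d=f["p"],f["d"]
    v,u=np.mgrid[:384,:512]; W=world(n,np.c_[u.ravel(),v.ravel()],d.ravel()).reshape(384,512,3)
    ok=(d>0)&(W[...,0]>350)&(W[...,0]<700)&(abs(W[...,1])<300)
    m=(ok&(W[...,2]>62)&(W[...,2]<90)).astype(np.uint8)
    k,L,S,C=cv2.connectedComponentsWithStats(m)
    for i in range(1,k):
        if S[i,4]<8: continue
        q=W[L==i]; z=np.percentile(q[:,2],60); q=q[abs(q[:,2]-z)<2.5]; lo,hi=np.percentile(q,[3,97],axis=0); print(n,q.mean(0).round(1),((lo+hi)/2).round(1),(hi-lo).round(0),len(q))
E
```

```text
clock: 1.3
eef_pos: [420.5, -75.0, 174.9]
eef_rot: [3.142, -0.001, 0.46]
wrist_force: [0.9, -0.4, 0.1]
finger_gap: 17.3
top [647.1 -12.5  74.3] [648.1 -14.   74.4] [46. 46.  5.] 172
top [ 613.7 -260.3   74.8] [ 613.6 -260.3   74.8] [46. 47.  4.] 182
top [570.8   8.1  69.2] [571.1   9.5  69.3] [25. 31.  4.] 61
top [549.1 219.7  74.2] [549.9 219.4  74.2] [47. 47.  4.] 186
top [ 544.8 -218.9   69.4] [ 544.5 -218.1   69.6] [28. 31.  4.] 67
top [484.2 171.5  69.6] [485.  171.6  69.5] [33. 31.  4.] 62
side [ 614.9 -254.4   75.8] [ 615.6 -254.9   75.8] [48. 49.  5.] 135
side [ 547.2 -216.8   70.1] [ 547.7 -217.8   70.2] [30. 34.  4.] 60
side [648.9 -10.4  75.5] [649.3 -10.1  75.5] [48. 51.  4.] 197
side [572.4  12.3  70.7] [571.5  12.6  70.8] [25. 35.  4.] 79
side [551.7 223.7  75.4] [552.1 224.   75.4] [47. 49.  4.] 331
side [487.8 176.1  70.2] [488.1 176.1  70.2] [31. 33.  4.] 118
```

```bash
python3 -m inch '{"grip":[-1,-1,-1,-1,-1,-1,-1,-1,-1],"travel":[[2.2,5,0],[4.4,10,0],[6.6,15,0],[8.8,20,0],[11,25,0],[13,29.6,-2],[13,29.6,-6],[13,29.6,-7],[13,29.6,-7]],"turn":[[0,0,0],[0,0,0],[0,0,0],[0,0,0],[0,0,0],[0,0,0],[0,0,0],[0,0,0],[0,0,0]]}' 20
python3 - <<'E'
from h import *
for n in("top","side"):
    p,d=manip.camera(n); np.savez(n+"1.npz",p=p,d=d)
    c=manip.calibration(n);T=c["world_from_camera"];s=manip.read_state()
    q=np.linalg.inv(T)@np.r_[s["eef_pos"],1]; x,y=q[0]/-q[2],-q[1]/-q[2]; k=1+c["k1"]*(x*x+y*y)
    u,v=int(c["fx"]*x*k+c["cx"]),int(c["fy"]*y*k+c["cy"]); print(n,u,v)
    b=p[max(v-50,0):v+50,max(u-60,0):u+60,::-1]; b=cv2.resize(b,None,fx=5,fy=5,interpolation=cv2.INTER_CUBIC)
    cv2.drawMarker(b,((u-max(u-60,0))*5,(v-max(v-50,0))*5),(0,0,255),0,15,1); cv2.imwrite(f"pics/{n}1.png",b)
E
```

```text
clock: 2.42
eef_pos: [550.6, 220.6, 105.4]
eef_rot: [3.142, -0.0, 0.459]
wrist_force: [0.0, -1.0, -1.1]
finger_gap: 0.4
top 169 225
side 221 252
```

View pics/top1.png

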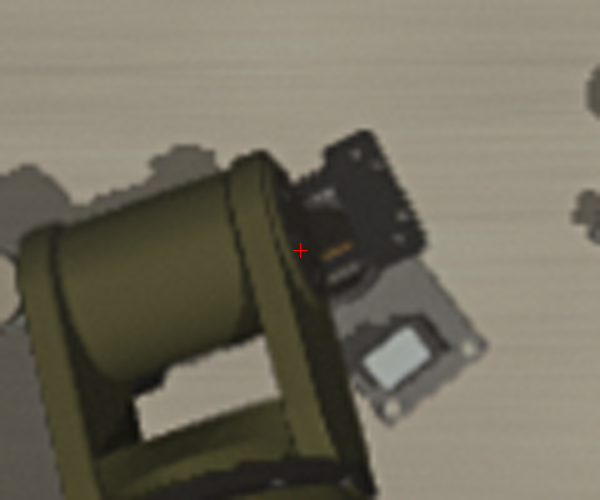

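View pics/side1.png

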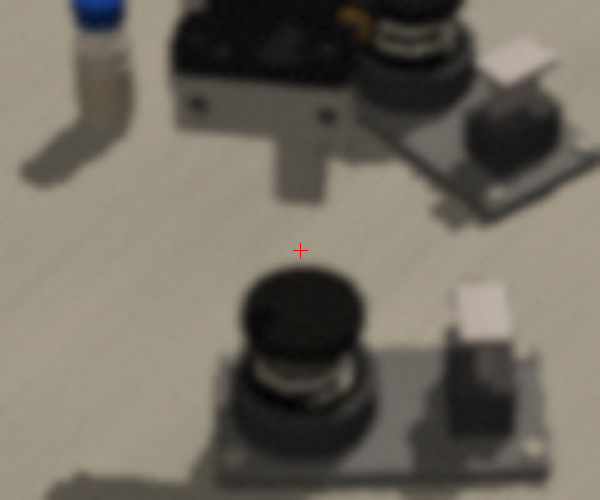

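In the side view the fingertip shows about 9 px above where the reported TCP projects. I'll measure it with depth before pressing.

Run:
```python
from h import *
s=manip.read_state(); print(s["clock"],s["joints"].round(3),s["eef_pos"],s["eef_rot"])
for n in("top","side"):
    f=np.load(n+"1.npz");p,d=f["p"],f["d"]
    v,u=np.mgrid[:384,:512]; W=world(n,np.c_[u.ravel(),v.ravel()],d.ravel()).reshape(384,512,3)
    R=(d>0)&(abs(W[...,0]-550)<130)&(abs(W[...,1]-210)<130)
    for a,b in((80,100),(100,120),(120,140),(140,160),(160,180),(180,200),(200,215),(215,240),(240,280)):
        m=R&(W[...,2]>a)&(W[...,2]<b)
        if m.sum()>3:
            q=W[m]; print(n,a,b,m.sum(),q.mean(0).round(1),q.min(0).round(),q.max(0).round())
```

```text
2.525 [ 0.319  0.455  1.471 -0.     1.212  1.431] [551.23490976 220.7629446  106.71133967] [ 3.14116680e+00 -2.86051660e-03  4.58998424e-01]
top 240 280 443 [572.4 163.1 272.7] [484. 126. 245.] [615. 277. 279.]
side 140 160 56 [545.7 230.3 152.6] [537. 214. 141.] [554. 237. 160.]
side 160 180 69 [546.5 232.4 169.6] [537. 215. 161.] [556. 239. 179.]
side 215 240 80 [521.1 274.8 237.9] [486. 137. 235.] [569. 309. 240.]
side 240 280 1362 [523.1 265.3 266.4] [483. 131. 240.] [589. 316. 280.]
```

```bash
cat > tip.py <<'E'
from h import *
s=manip.read_state(); print(s["clock"],s["eef_pos"].round(1),s["wrist_force"].round(2))
e=s["eef_pos"]
p,d=manip.camera("side"); n="side"
import sys; cv2.imwrite(f"pics/{sys.argv[1]}.png",p[:,:,::-1])
v,u=np.mgrid[:384,:512]; W=world(n,np.c_[u.ravel(),v.ravel()],d.ravel()).reshape(384,512,3)
R=(d>0)&(abs(W[...,0]-e[0])<60)&(abs(W[...,1]-e[1])<60)
for a in range(80,280,10):
        m=R&(W[...,2]>a)&(W[...,2]<a+10)
        if m.sum()>3:
            q=W[m]; print(n,a,m.sum(),q.mean(0).round(1),q.min(0).round(),q.max(0).round())
E
python3 tip.py side2
```

```text
2.525 [551.2 220.8 106.7] [-1.01 -0.25  0.94]
side 140 18 [545.3 227.5 146.6] [539. 216. 141.] [553. 236. 150.]
side 150 40 [547.  231.8 155.3] [538. 216. 151.] [556. 237. 160.]
side 160 39 [546.5 232.  165.3] [538. 217. 160.] [555. 239. 170.]
side 170 33 [546.3 233.2 174.8] [538. 227. 170.] [557. 238. 179.]
side 240 27 [519.6 215.6 245.6] [493. 170. 240.] [547. 281. 250.]
side 250 152 [535.1 213.5 256.5] [512. 164. 250.] [589. 258. 260.]
side 260 24 [535.  223.  261.8] [492. 193. 260.] [578. 266. 270.]
side 270 271 [522.3 263.2 277.8] [491. 193. 270.] [555. 281. 280.]
```

View pics/side2.png

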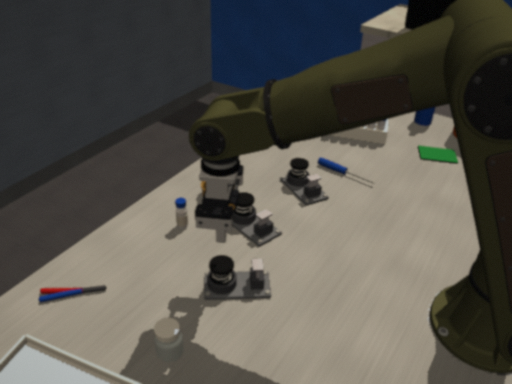

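The picture puts the tip at z≈140 while the state says 107, but xy agrees. I'll approach in small guarded steps.

```bash
python3 -m inch '{"grip":[-1,-1,-1,-1],"travel":[[0,0,-1],[0,0,-2],[0,0,-2.2],[0,0,-2.2]],"turn":[[0,0,0],[0,0,0],[0,0,0],[0,0,0]]}' 20
python3 tip.py side3; python3 -c "
import cv2;b=cv2.imread('pics/side3.png')[180:310,150:310];cv2.imwrite('pics/side3z.png',cv2.resize(b,None,fx=4,fy=4,interpolation=2))"
```

```text
clock: 3.08
eef_pos: [551.2, 220.8, 84.5]
eef_rot: [3.141, -0.003, 0.459]
wrist_force: [-0.4, 0.2, -0.1]
finger_gap: 0.5
3.075 [551.2 220.8  84.5] [-0.38  0.15 -0.14]
side 120 23 [545.9 229.4 126.8] [538. 215. 121.] [555. 240. 130.]
side 130 32 [545.6 231.4 134.8] [538. 217. 130.] [554. 238. 139.]
side 140 36 [545.9 232.4 144.6] [537. 217. 140.] [553. 238. 150.]
side 150 15 [546.2 233.6 152.8] [538. 229. 151.] [555. 238. 155.]
side 210 6 [518.  217.8 218.4] [513. 186. 217.] [533. 229. 220.]
side 220 33 [525.2 207.9 226.8] [510. 166. 221.] [555. 235. 230.]
side 230 153 [534.5 215.4 235.4] [512. 162. 230.] [585. 259. 239.]
side 240 10 [526.9 220.5 247.6] [512. 193. 245.] [540. 251. 250.]
side 250 296 [522.4 263.7 256. ] [491. 201. 250.] [554. 281. 260.]
side 260 122 [532.3 252.3 264.7] [514. 213. 260.] [558. 268. 270.]
side 270 102 [532.7 257.2 275.1] [516. 234. 270.] [553. 267. 280.]
```

View pics/side3z.png

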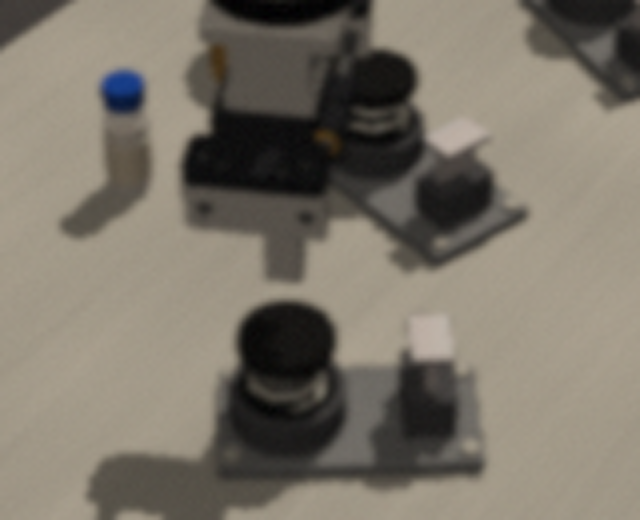

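The tip really is about 33 mm higher than reported: it sits about 45 mm above the pad and is centred over it. I'll keep descending and use force to detect contact.

```bash
python3 -m inch '{"grip":[-1,-1,-1,-1],"travel":[[0,0,-1],[0,0,-2],[0,0,-2.5],[0,0,-2.5]],"turn":[[0,0,0],[0,0,0],[0,0,0],[0,0,0]]}' 20
python3 tip.py side4; python3 -c "
import cv2;b=cv2.imread('pics/side4.png')[180:310,150:310];cv2.imwrite('pics/side4z.png',cv2.resize(b,None,fx=4,fy=4,interpolation=2))"
```

```text
clock: 3.62
eef_pos: [551.1, 220.8, 59.2]
eef_rot: [3.141, -0.002, 0.459]
wrist_force: [0.2, 0.2, 0.2]
finger_gap: 0.3
3.625 [551.1 220.8  59.2] [0.19 0.21 0.2 ]
side 90 6 [544.6 224.1  96.4] [539. 215.  92.] [553. 235. 100.]
side 100 35 [546.6 231.9 105.3] [538. 216. 100.] [555. 238. 110.]
side 110 29 [545.7 231.6 114.4] [538. 217. 111.] [554. 238. 119.]
side 120 25 [546.4 233.4 123.1] [538. 229. 120.] [555. 237. 128.]
side 190 20 [516.9 222.2 195.9] [494. 186. 192.] [533. 281. 200.]
side 200 84 [532.9 211.1 205.8] [491. 162. 200.] [578. 281. 210.]
side 210 104 [538.4 218.9 211.8] [513. 187. 210.] [589. 258. 219.]
side 220 92 [521.2 258.  228.3] [491. 194. 220.] [553. 281. 230.]
side 230 274 [525.4 262.  232.9] [492. 211. 230.] [556. 280. 240.]
side 240 98 [531.7 255.1 244.9] [516. 221. 240.] [552. 267. 250.]
side 250 89 [532.9 256.9 255.1] [516. 234. 250.] [550. 268. 260.]
side 260 103 [531.4 256.1 265.6] [506. 205. 260.] [565. 272. 270.]
side 270 255 [533.7 253.1 276. ] [504. 212. 270.] [577. 272. 280.]
```

View pics/side4z.png

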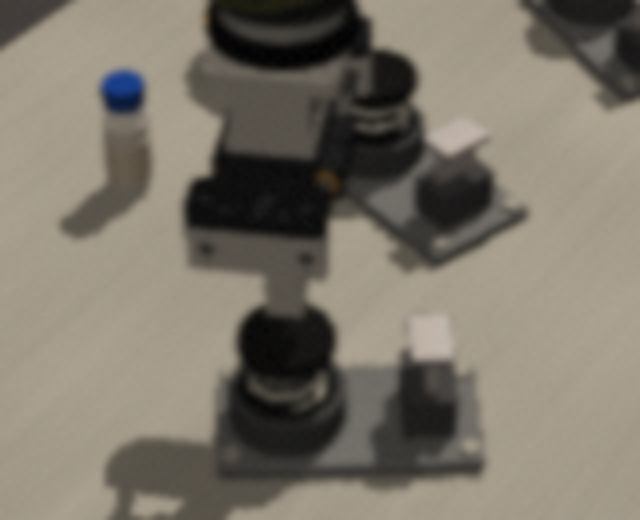

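```bash
python3 -m inch '{"grip":[-1,-1,-1,-1,-1],"travel":[[0,0,-0.5],[0,0,-1],[0,0,-1.2],[0,0,-1.2],[0,0,-1.2]],"turn":[[0,0,0],[0,0,0],[0,0,0],[0,0,0],[0,0,0]]}' 20
python3 -m inch '{"grip":[-1,-1,-1],"travel":[[0,0,-0.3],[0,0,-0.3],[0,0,-0.3]],"turn":[[0,0,0],[0,0,0],[0,0,0]]}' 20
python3 -m inch '{"grip":[-1,-1,-1],"travel":[[0,0,-0.3],[0,0,-0.3],[0,0,-0.3]],"turn":[[0,0,0],[0,0,0],[0,0,0]]}' 20
```

```text
clock: 4.3
eef_pos: [551.4, 220.9, 47.8]
eef_rot: [3.141, -0.003, 0.459]
wrist_force: [-1.3, 1.1, -0.9]
finger_gap: 0.7
clock: 4.68
eef_pos: [551.3, 220.8, 44.8]
eef_rot: [3.141, -0.003, 0.459]
wrist_force: [0.1, 0.4, -0.2]
finger_gap: 0.3
clock: 5.05
eef_pos: [551.4, 220.9, 41.9]
eef_rot: [3.141, -0.003, 0.459]
wrist_force: [-0.6, -0.1, 1.9]
finger_gap: 0.6
```

```bash
for i in 1; do python3 -m inch '{"grip":[-1,-1,-1],"travel":[[0,0,-0.3],[0,0,-0.3],[0,0,-0.3]],"turn":[[0,0,0],[0,0,0],[0,0,0]]}' 20; done
python3 - <<'E'
from h import *
F=[]
for i in range(4):
    manip.camera("side"); s=manip.read_state(); F.append(np.r_[s["eef_pos"][2],s["wrist_force"]])
print(np.round(F,2))
E
python3 -m inch '{"grip":[-1,-1,-1],"travel":[[0,0,-0.3],[0,0,-0.3],[0,0,-0.3]],"turn":[[0,0,0],[0,0,0],[0,0,0]]}' 20
```

```text
clock: 5.42
eef_pos: [551.5, 220.9, 39.0]
eef_rot: [3.141, -0.003, 0.459]
wrist_force: [-0.4, -1.0, 2.5]
finger_gap: 0.5
[[ 3.898e+01 -2.700e-01 -9.400e-01  2.390e+00]
 [ 3.899e+01 -4.000e-02 -2.900e-01  2.760e+00]
 [ 3.899e+01  1.600e-01  3.000e-02  2.510e+00]
 [ 3.897e+01 -8.300e-01 -5.900e-01  3.310e+00]]
clock: 6.0
eef_pos: [551.5, 220.9, 36.0]
eef_rot: [3.141, -0.003, 0.459]
wrist_force: [-0.5, 0.4, 3.9]
finger_gap: 0.6
```

```bash
cat > f.py <<'E'
from h import *
F=[]
for i in range(5):
    manip.camera("side"); s=manip.read_state(); F.append(np.r_[s["eef_pos"][2],s["wrist_force"]])
print(s["clock"],np.mean(F,0).round(2),np.std(F,0).round(2))
E
python3 f.py; python3 -m inch '{"grip":[-1,-1,-1,-1],"travel":[[0,0,-0.3],[0,0,-0.4],[0,0,-0.4],[0,0,-0.4]],"turn":[[0,0,0],[0,0,0],[0,0,0],[0,0,0]]}' 20; python3 f.py; python3 tip.py side5; python3 -c "
import cv2;b=cv2.imread('pics/side5.png')[180:310,150:310];cv2.imwrite('pics/side5z.png',cv2.resize(b,None,fx=4,fy=4,interpolation=2))"
```

```text
6.25 [36.03 -0.95 -0.25  4.02] [0.02 0.52 0.09 0.33]
clock: 6.75
eef_pos: [551.5, 220.9, 32.0]
eef_rot: [3.141, -0.003, 0.459]
wrist_force: [-1.1, 0.0, 5.4]
finger_gap: 0.9
7.0 [31.99 -1.31 -0.83  5.8 ] [0.01 0.56 0.54 0.25]
7.0 [551.5 220.9  32. ] [-0.9  -0.75  5.65]
side 80 33 [545.8 232.4  84.6] [538. 217.  80.] [556. 238.  90.]
side 90 21 [546.4 233.1  93.3] [539. 227.  90.] [555. 238.  97.]
side 160 13 [517.3 222.  167.1] [512. 198. 162.] [527. 231. 170.]
side 170 58 [533.3 207.6 176.6] [494. 161. 171.] [572. 281. 180.]
side 180 125 [536.4 219.2 183.9] [512. 189. 180.] [589. 257. 187.]
side 190 14 [522.7 229.6 196.5] [511. 203. 192.] [536. 253. 200.]
side 200 299 [523.8 264.1 204. ] [492. 205. 201.] [555. 281. 210.]
side 210 107 [531.6 252.9 214.6] [516. 219. 210.] [556. 270. 220.]
side 220 90 [533.3 257.3 225.3] [517. 238. 220.] [552. 268. 230.]
side 230 87 [533.3 257.7 235.3] [517. 244. 230.] [552. 268. 240.]
side 240 178 [533.  253.9 245.8] [505. 207. 240.] [581. 271. 250.]
side 250 293 [536.8 246.4 255.2] [505. 195. 250.] [584. 272. 260.]
side 260 171 [537.4 241.9 264.1] [514. 196. 260.] [585. 261. 270.]
side 270 101 [532.5 242.5 275.5] [517. 203. 270.] [565. 258. 280.]
```

View pics/side5z.png

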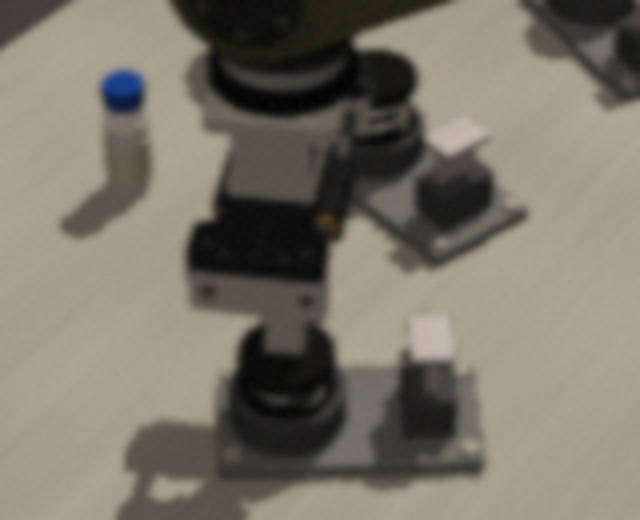

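The left spring gives about 0.44 N/mm, with contact at reported z≈42.9, so the z offset is about 32 mm. The pad visibly sinks and the mount stays level. Next is the middle pad.

```bash
python3 -m inch '{"grip":[-1,-1,-1,-1,-1,-1,-1,-1,-1,-1],"travel":[[0,0,3],[0,0,7],[2.4,-5.8,7],[4.8,-11.6,7],[7.2,-17.4,7],[9.6,-23.2,7],[9.6,-23.2,6],[9.6,-23.2,3],[9.6,-23.2,2],[9.6,-23.2,2]],"turn":[[0,0,0],[0,0,0],[0,0,0],[0,0,0],[0,0,0],[0,0,0],[0,0,0],[0,0,0],[0,0,0],[0,0,0]]}' 20
python3 f.py
python3 tip.py side6; python3 -c "
import cv2;b=cv2.imread('pics/side6.png')[130:310,150:350];cv2.imwrite('pics/side6z.png',cv2.resize(b,None,fx=3,fy=3,interpolation=2))"
```

```text
clock: 8.3
eef_pos: [647.1, -10.4, 51.5]
eef_rot: [-3.141, -0.002, 0.46]
wrist_force: [-0.4, -0.1, -0.2]
finger_gap: 0.3
8.55 [5.293e+01 2.100e-01 4.000e-01 3.000e-02] [0.25 0.38 0.59 0.4 ]
8.55 [647.9 -10.9  53. ] [ 0.5   0.92 -0.12]
side 80 6 [643.5  -7.9  87.3] [639. -20.  85.] [649.  -2.  89.]
side 90 22 [644.   -1.2  96.3] [636. -19.  93.] [652.   7. 100.]
side 100 25 [ 6.426e+02 -3.000e-01  1.052e+02] [634. -16. 100.] [653.   5. 110.]
side 110 31 [6.440e+02 1.000e-01 1.146e+02] [636. -16. 110.] [654.   7. 120.]
side 120 26 [ 6.426e+02 -1.000e-01  1.250e+02] [635. -18. 120.] [650.   7. 130.]
side 130 14 [643.    1.1 132.8] [636.  -2. 130.] [652.   5. 136.]
side 180 8 [612.1  -6.5 186.6] [590. -45. 182.] [629.  47. 190.]
side 190 24 [627.1 -30.9 196.9] [590. -68. 190.] [652.  49. 200.]
side 200 80 [636.3 -13.  205.2] [609. -58. 201.] [686.  23. 209.]
side 210 5 [624.6 -13.9 217.4] [614. -50. 215.] [643.   9. 219.]
side 220 180 [620.7  29.8 224.9] [588. -50. 220.] [651.  49. 230.]
side 230 78 [628.8  21.1 234.3] [611. -29. 230.] [652.  38. 240.]
side 240 74 [629.5  24.4 244.9] [613. -10. 240.] [647.  37. 250.]
side 250 65 [630.4  26.4 255.1] [612.   8. 250.] [649.  37. 260.]
side 260 107 [628.9  24.1 265.3] [601. -14. 260.] [660.  41. 270.]
side 270 179 [632.5  17.6 274.6] [601. -22. 270.] [680.  41. 280.]
```

View pics/side6z.png

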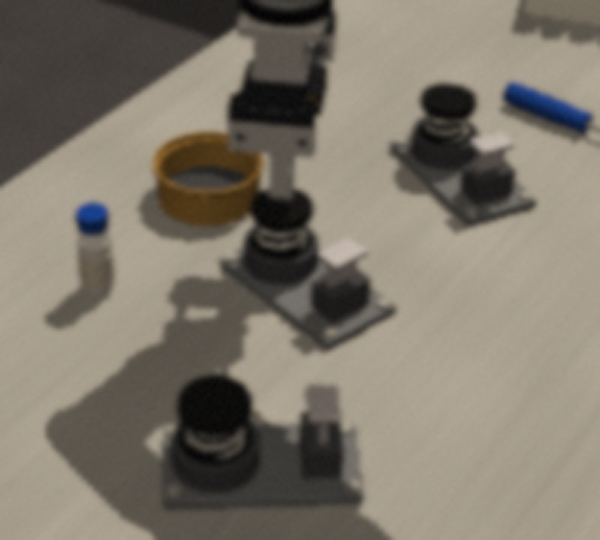

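The tip is centred just above the middle pad, the left pad has sprung back, and the sieve is clear. Pressing next.

```bash
python3 -m inch '{"grip":[-1,-1,-1,-1,-1],"travel":[[0,0,-0.5],[0,0,-0.9],[0,0,-1.2],[0,0,-1.2],[0,0,-1.2]],"turn":[[0,0,0],[0,0,0],[0,0,0],[0,0,0],[0,0,0]]}' 20
python3 f.py
python3 -m inch '{"grip":[-1,-1,-1],"travel":[[0,0,-0.3],[0,0,-0.3],[0,0,-0.3]],"turn":[[0,0,0],[0,0,0],[0,0,0]]}' 20
python3 f.py
python3 -m inch '{"grip":[-1,-1,-1],"travel":[[0,0,-0.3],[0,0,-0.4],[0,0,-0.4]],"turn":[[0,0,0],[0,0,0],[0,0,0]]}' 20
python3 f.py
```

```text
clock: 9.22
eef_pos: [647.9, -11.0, 41.1]
eef_rot: [3.14, -0.005, 0.459]
wrist_force: [-0.4, 0.5, 3.6]
finger_gap: 0.4
9.475 [40.99 -0.85  0.51  4.34] [0.04 0.5  0.47 0.64]
clock: 9.85
eef_pos: [647.9, -11.0, 38.1]
eef_rot: [3.14, -0.005, 0.459]
wrist_force: [-2.0, 0.2, 6.4]
finger_gap: 0.7
10.1 [38.1  -2.04  0.51  6.2 ] [0.01 0.3  0.46 0.38]
clock: 10.48
eef_pos: [647.9, -11.0, 34.5]
eef_rot: [3.14, -0.005, 0.459]
wrist_force: [-3.2, 0.4, 8.6]
finger_gap: 0.6
10.725 [34.57 -3.51  0.28  8.6 ] [0.02 0.55 0.71 0.5 ]
```

```bash
python3 tip.py side7; python3 -c "
import cv2;b=cv2.imread('pics/side7.png')[150:250,200:300];cv2.imwrite('pics/side7z.png',cv2.resize(b,None,fx=5,fy=5,interpolation=2))"
```

```text
10.725 [647.9 -11.   34.6] [-2.67 -0.53  8.74]
side 80 31 [ 6.439e+02 -4.000e-01  8.510e+01] [634. -22.  81.] [652.   8.  90.]
side 90 24 [6.435e+02 4.000e-01 9.550e+01] [635. -17.  91.] [653.   9. 100.]
side 100 29 [6.435e+02 5.000e-01 1.045e+02] [634. -17. 100.] [653.   6. 110.]
side 110 19 [643.    1.6 113.5] [635.  -4. 111.] [654.   6. 117.]
side 160 4 [609.3  -1.  167.2] [589. -46. 163.] [630.  48. 169.]
side 170 18 [622.1 -23.  176.2] [589. -67. 171.] [648.  48. 180.]
side 180 92 [636.4 -16.3 186. ] [608. -71. 180.] [687.  27. 190.]
side 190 6 [627.5 -20.  196.6] [615. -58. 190.] [647.   5. 199.]
side 200 158 [620.3  30.8 206.1] [589. -43. 201.] [650.  49. 210.]
side 210 83 [629.   20.6 214.9] [610. -24. 210.] [651.  38. 220.]
side 220 67 [629.9  24.8 225.1] [612. -16. 220.] [648.  38. 230.]
side 230 60 [630.3  26.  234.6] [612.   5. 230.] [647.  39. 240.]
side 240 100 [628.7  24.5 245.3] [601. -19. 240.] [659.  39. 250.]
side 250 165 [632.5  18.5 254.4] [602. -26. 250.] [677.  41. 260.]
side 260 170 [635.5   9.6 263.9] [609. -39. 260.] [683.  29. 270.]
side 270 89 [634.1  11.6 275. ] [613. -24. 270.] [673.  25. 280.]
```

View pics/side7z.png

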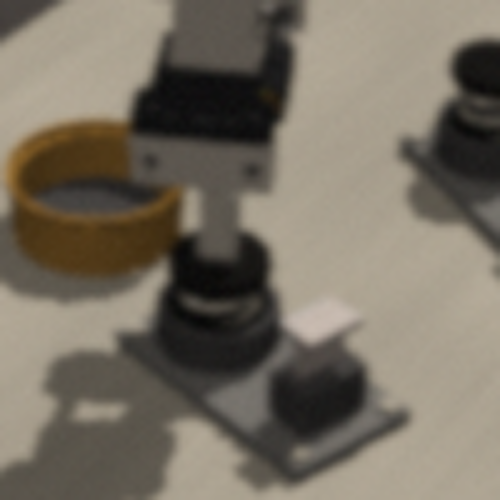

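```bash
python3 -m inch '{"grip":[-1,-1,-1,-1,-1,-1,-1,-1,-1,-1],"travel":[[0,0,3],[0,0,7],[-0.8,-6.1,7],[-1.6,-12.3,7],[-2.5,-18.5,7],[-3.3,-24.6,7],[-3.3,-24.6,6],[-3.3,-24.6,3],[-3.3,-24.6,2],[-3.3,-24.6,2]],"turn":[[0,0,0],[0,0,0],[0,0,0],[0,0,0],[0,0,0],[0,0,0],[0,0,0],[0,0,0],[0,0,0],[0,0,0]]}' 20
python3 f.py
python3 tip.py side8|head -8; python3 -c "
import cv2;b=cv2.imread('pics/side8.png')[110:290,180:380];cv2.imwrite('pics/side8z.png',cv2.resize(b,None,fx=3,fy=3,interpolation=2))"
```

```text
clock: 12.02
eef_pos: [614.9, -256.2, 54.0]
eef_rot: [3.141, -0.004, 0.46]
wrist_force: [0.1, 0.4, -0.0]
finger_gap: 0.6
12.275 [55.53 -0.34 -0.25  0.22] [0.26 0.68 0.7  0.28]
12.275 [ 615.4 -257.    55.6] [-0.28  0.65  0.46]
side 80 5 [ 617.2 -250.4   88.9] [ 612. -253.   86.] [ 624. -248.   90.]
side 90 11 [ 612.7 -246.5   96. ] [ 604. -256.   90.] [ 627. -239.   99.]
side 100 20 [ 610.8 -244.8  104.6] [ 602. -249.  100.] [ 618. -239.  109.]
side 110 19 [ 611.  -245.6  114.3] [ 600. -250.  110.] [ 621. -242.  118.]
side 120 22 [ 611.6 -246.2  123.9] [ 603. -253.  120.] [ 625. -241.  129.]
side 130 20 [ 610.7 -244.7  134.4] [ 604. -251.  130.] [ 619. -236.  140.]
side 140 18 [ 610.2 -244.6  144.3] [ 601. -250.  141.] [ 619. -237.  148.]
```

View pics/side8z.png

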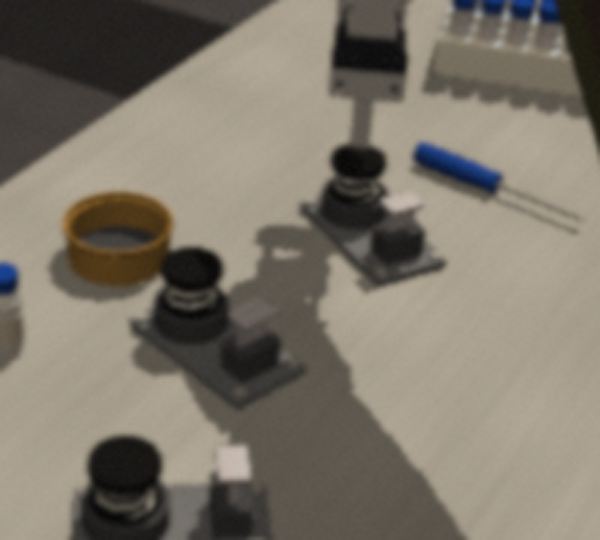

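```bash
python3 -m inch '{"grip":[-1,-1,-1,-1,-1],"travel":[[0,0,-0.5],[0,0,-0.9],[0,0,-1.3],[0,0,-1.3],[0,0,-1.3]],"turn":[[0,0,0],[0,0,0],[0,0,0],[0,0,0],[0,0,0]]}' 20
python3 f.py
python3 -m inch '{"grip":[-1,-1,-1],"travel":[[0,0,-0.3],[0,0,-0.3],[0,0,-0.3]],"turn":[[0,0,0],[0,0,0],[0,0,0]]}' 20
python3 f.py
python3 -m inch '{"grip":[-1,-1,-1],"travel":[[0,0,-0.3],[0,0,-0.3],[0,0,-0.3]],"turn":[[0,0,0],[0,0,0],[0,0,0]]}' 20
python3 f.py
```

```text
clock: 12.95
eef_pos: [615.3, -257.0, 42.6]
eef_rot: [3.139, -0.006, 0.459]
wrist_force: [-1.8, 0.9, 3.6]
finger_gap: 0.3
13.2 [42.56 -1.99  0.9   4.02] [0.04 0.79 0.35 0.26]
clock: 13.58
eef_pos: [615.4, -257.1, 39.7]
eef_rot: [3.139, -0.006, 0.459]
wrist_force: [-1.9, 1.8, 6.9]
finger_gap: 0.8
13.825 [39.76 -2.47  0.9   6.31] [0.01 0.31 0.61 0.57]
clock: 14.2
eef_pos: [615.5, -257.1, 37.3]
eef_rot: [3.139, -0.006, 0.459]
wrist_force: [-4.3, 2.2, 9.4]
finger_gap: 0.4
14.45 [37.27 -4.61  2.5   9.02] [0.01 0.46 0.55 0.3 ]
```

Slopes so far are left ≈0.44, middle ≈0.66 and right ≈0.95 N/mm. Left is softest, but the left-to-middle ratio is less than promised and side forces appeared. I'll lift off and check whether any mount moved.

```bash
python3 tip.py side9|head -3; python3 -m inch '{"grip":[-1,-1,-1,-1],"travel":[[0,0,2],[0,0,7],[-2,5,9],[-2,5,9]],"turn":[[0,0,0],[0,0,0],[0,0,0],[0,0,0]]}' 20
cat > cmp.py <<'E'
from h import *
import sys
n="side"
p,d=manip.camera(n); np.savez(sys.argv[1]+".npz",p=p,d=d)
for f in ("side0.npz",sys.argv[1]+".npz"):
    f=np.load(f);p,d=f["p"],f["d"]
    v,u=np.mgrid[:384,:512]; W=world(n,np.c_[u.ravel(),v.ravel()],d.ravel()).reshape(384,512,3)
    ok=(d>0)&(W[...,0]>350)&(W[...,0]<700)&(abs(W[...,1])<300)
    m=(ok&(W[...,2]>62)&(W[...,2]<90)).astype(np.uint8)
    k,L,S,C=cv2.connectedComponentsWithStats(m)
    for i in range(1,k):
        if S[i,4]<30: continue
        q=W[L==i]; z=np.percentile(q[:,2],60); q=q[abs(q[:,2]-z)<2.5]; print(C[i].round(1),q.mean(0).round(1),len(q))
cv2.imwrite("pics/%s.png"%sys.argv[1],np.hstack([cv2.resize(np.load(x)["p"][130:310,180:340,::-1],None,fx=2.4,fy=2.4,interpolation=2) for x in("side0.npz",sys.argv[1]+".npz")]))
E
python3 cmp.py c1
python3 -c "
import cv2;b=cv2.imread('pics/side9.png')[130:210,260:360];cv2.imwrite('pics/side9z.png',cv2.resize(b,None,fx=5,fy=5,interpolation=2))"
```

```text
14.45 [ 615.4 -257.1   37.3] [-4.28  1.81  8.94]
side 80 19 [ 610.5 -245.2   85.9] [ 602. -252.   82.] [ 618. -239.   90.]
side 90 20 [ 611.6 -244.5   95.4] [ 602. -251.   90.] [ 619. -239.   99.]
clock: 15.0
eef_pos: [595.8, -205.1, 130.2]
eef_rot: [3.136, -0.009, 0.462]
wrist_force: [1.4, 0.3, -0.4]
finger_gap: 0.4
[298.8 163.5] [ 614.9 -254.4   75.8] 135
[313.4 177.4] [ 547.2 -216.8   70.1] 60
[243.1 199.4] [648.9 -10.4  75.5] 197
[263.4 214.5] [572.4  12.3  70.7] 79
[220.9 264.9] [551.7 223.7  75.4] 331
[256.8 264.7] [487.8 176.1  70.2] 118
[298.9 163.5] [ 615.3 -255.    75.7] 131
[313.4 177.4] [ 545.9 -216.2   70.3] 60
[243.1 199.4] [649.2  -9.8  75.5] 198
[263.4 214.4] [572.4  11.9  70.4] 82
[220.9 264.9] [551.7 223.4  75.3] 329
[256.7 264.7] [487.1 177.   70.2] 115
```

View pics/c1.png

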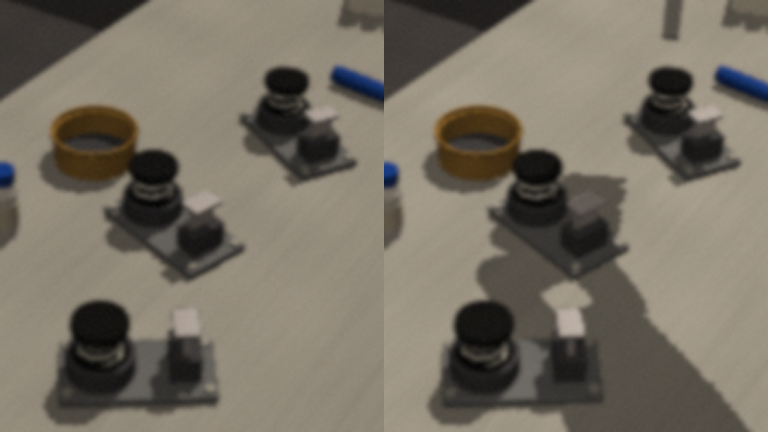

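View pics/side9z.png

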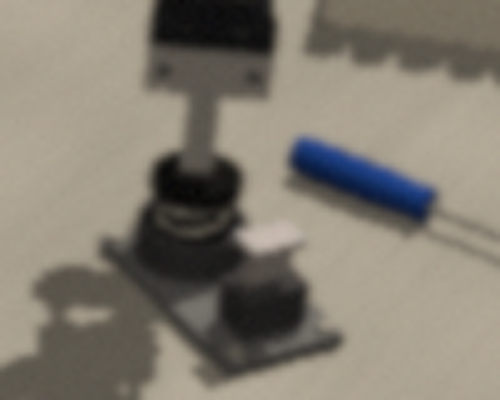

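Nothing has moved. I'll estimate the actual depression of each pad from the saved pressed pictures, to get stiffness independently of the reported z.

Run:
```python
from h import *
import cv2
n="side";c=manip.calibration(n);T=np.linalg.inv(c["world_from_camera"])
def proj(P):
    q=T@np.r_[P,1]; x,y=q[0]/-q[2],q[1]/q[2]; k=1+c["k1"]*(x*x+y*y)
    return np.array([c["fx"]*x*k+c["cx"],c["fy"]*y*k+c["cy"]])
g=lambda f:cv2.cvtColor(cv2.imread(f),cv2.COLOR_BGR2GRAY).astype(np.float32)
g0=g("pics/side0.png")
for nm,f,P,F in(("left","side5",(551.7,223.7,75.4),5.8),("middle","side7",(648.9,-10.4,75.5),8.6),("right","side9",(614.9,-254.4,75.8),9.02)):
    P=np.array(P);a=proj(P);b=proj(P-[0,0,10]);pm=(b-a)/10
    g1=g(f"pics/{f}.png"); 
    # along the two flanks, lower rim: column profile correlation
    for off in(-22,-14,14,22):
        # point on rim: image horizontal dir world
        C=c["world_from_camera"][:3,0]*off
        p0=proj(P+C); t=np.arange(-6,14,.1)*0+np.arange(-6,14,.1)
        L=t[:,None]*np.array([0,1.])+p0
        s0=cv2.remap(g0,L[:,0].astype(np.float32),L[:,1].astype(np.float32),1)[:,0]
        s1=cv2.remap(g1,L[:,0].astype(np.float32),L[:,1].astype(np.float32),1)[:,0]
        print(nm,off,"px/mm",pm.round(3),s0[::10].round().astype(int),s1[::10].round().astype(int))
```

```text
left -22 px/mm [0.007 0.331] [117  96  71  50  37  30  26  24  22  23  24  26  30  31  33  31  27  25
  24  22] [ 99 123 145 151 139 116  88  61  41  30  26  23  21  21  20  17  13  11
   9  10]
left -14 px/mm [0.007 0.331] [42 24 20 19 18 19 18 19 19 19 17 17 15 12 11 14 22 32 44 56] [ 90  99 103  91  61  35  23  21  22  21  18  15  11  10  11  11  10  11
  10  15]
left 14 px/mm [0.007 0.331] [30 18 17 18 17 18 19 19 19 18 18 19 16 14 11 10 18 32 49 60] [77 79 72 57 43 36 34 34 31 29 28 25 22 22 21 22 20 16 12 13]
left 22 px/mm [0.007 0.331] [96 66 44 30 23 21 20 19 19 19 18 16 17 19 26 39 53 63 70 75] [105 112 120 124 112  85  56  37  27  24  25  24  23  22  20  16  13  14
  22  33]
middle -22 px/mm [-0.006  0.31 ] [50 43 34 28 23 21 19 18 19 23 35 50 61 61 52 46 42 34 27 19] [67 70 70 68 60 42 29 21 17 20 24 26 25 27 23 23 26 27 20 15]
middle -14 px/mm [-0.006  0.31 ] [108  69  32  22  21  19  18  20  18  19  15  12  12  28  51  63  53  44
  53  57] [149 151 148 127  89  50  32  28  25  20  16  14  15  12  11  11  28  56
  75  57]
middle 14 px/mm [-0.006  0.31 ] [112  71  35  21  
[... 435 characters left out ...]
 46  39  33  22
  15  15] [163 163 162 152 126  88  54  34  26  26  26  28  32  37  45  52  54  56
  50  37]
right -14 px/mm [-0.027  0.29 ] [130 101  61  31  19  18  18  17  17  14  14  20  35  49  48  43  46  43
  27  13] [162 160 151 122  77  41  26  21  17  13  10  11  12  19  37  55  55  46
  47  50]
right 14 px/mm [-0.027  0.29 ] [137 115  79  44  25  19  19  19  17  15  13  14  26  46  58  63  66  64
  56  48] [150 152 151 139 109  69  42  31  26  25  24  20  15  15  24  40  54  58
  55  44]
right 22 px/mm [-0.027  0.29 ] [142 137 122  94  62  39  29  26  25  28  40  61  86  99  91  73  63  56
  55  68] [166 165 163 161 150 124  88  57  40  36  38  40  47  62  71  69  58  47
  53  75]
```

Measured from the pictures, contact comes at reported z≈46 on all three:

| Pad | Depression | Force | Stiffness |
|---|---|---|---|
| left | 14 mm | 5.8 N | ~0.33 N/mm |
| middle | 11.3 mm | 8.6 N | ~0.67 N/mm |
| right | 8.9 mm | 9.0 N | ~0.9 N/mm |

Left is clearly the soft one, so next I go to the left tag at about (486.5, 174). Contact there should be at reported z≈41 and fully down at ≈21.

```bash
python3 -m inch '{"grip":[-1,-1,-1,-1,-1,-1,-1,-1,-1,-1],"travel":[[-1.5,5.4,0],[-3.1,10.8,0],[-4.7,16.2,0],[-6.2,21.6,0],[-7.8,27,0],[-9.4,32.4,0],[-10.9,37.9,0],[-10.9,37.9,-4],[-10.9,37.9,-7],[-10.9,37.9,-7]],"turn":[[0,0,0],[0,0,0],[0,0,0],[0,0,0],[0,0,0],[0,0,0],[0,0,0],[0,0,0],[0,0,0],[0,0,0]]}' 20
python3 f.py
python3 tip.py side10|head -6; python3 -c "
import cv2;b=cv2.imread('pics/side10.png')[180:310,180:310];cv2.imwrite('pics/side10z.png',cv2.resize(b,None,fx=4,fy=4,interpolation=2))"
```

```text
clock: 16.3
eef_pos: [486.0, 172.0, 57.1]
eef_rot: [3.138, -0.003, 0.461]
wrist_force: [0.5, -0.9, 0.6]
finger_gap: 0.3
16.55 [5.989e+01 4.100e-01 2.000e-02 3.100e-01] [0.56 0.35 0.68 0.45]
16.55 [487.6 172.6  60.3] [0.46 0.66 0.89]
side 90 8 [485.2 181.1  97.9] [478. 167.  93.] [495. 186. 100.]
side 100 27 [483.4 183.9 105.6] [474. 167. 100.] [491. 190. 109.]
side 110 33 [482.1 184.8 115.1] [474. 176. 110.] [491. 190. 120.]
side 120 28 [482.  185.1 124.3] [475. 178. 120.] [491. 189. 129.]
side 190 5 [439.1 206.2 196.3] [429. 156. 191.] [459. 232. 200.]
```

View pics/side10z.png

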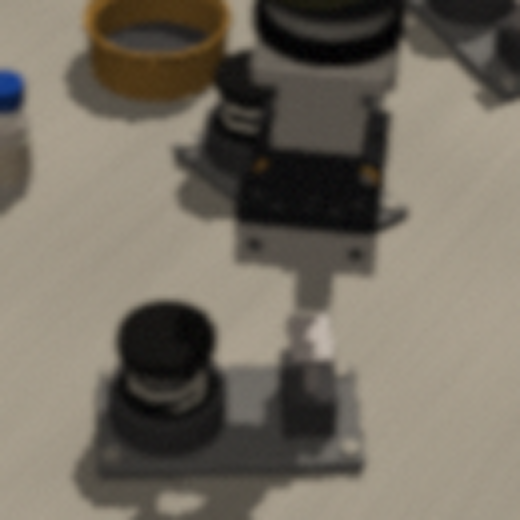

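```bash
python3 -m inch '{"grip":[-1,-1,-1,-1,-1,-1],"travel":[[0,0.1,-0.7],[0,0.1,-1.4],[0,0.1,-1.9],[0,0.1,-2.3],[0,0.1,-2.5],[0,0.1,-2.5]],"turn":[[0,0,0],[0,0,0],[0,0,0],[0,0,0],[0,0,0],[0,0,0]]}' 20
python3 f.py
python3 -m inch '{"grip":[-1,-1,-1,-1],"travel":[[0,0,-0.4],[0,0,-0.8],[0,0,-1],[0,0,-1]],"turn":[[0,0,0],[0,0,0],[0,0,0],[0,0,0]]}' 20
python3 f.py
```

```text
clock: 17.35
eef_pos: [487.5, 173.7, 35.0]
eef_rot: [3.137, -0.009, 0.461]
wrist_force: [-0.5, 0.1, 1.0]
finger_gap: 0.7
17.6 [35.18 -0.05 -0.13  0.36] [0.04 0.53 0.16 0.29]
clock: 18.1
eef_pos: [487.4, 173.6, 24.9]
eef_rot: [3.137, -0.009, 0.461]
wrist_force: [0.5, -0.8, 0.1]
finger_gap: 0.0
18.35 [25.05 -0.05  0.04 -0.13] [0.05 0.46 0.38 0.33]
```

No force where contact was expected, so I'll look before going further.

```bash
python3 tip.py side11|head -6; python3 -c "
import cv2;b=cv2.imread('pics/side11.png')[210:310,190:290];cv2.imwrite('pics/side11z.png',cv2.resize(b,None,fx=6,fy=6,interpolation=2))"
```

```text
18.35 [487.4 173.6  25.1] [ 0.82 -0.46 -0.02]
side 80 28 [484.1 187.2  84.8] [473. 181.  80.] [545. 217.  90.]
side 160 19 [466.2 178.8 167.9] [447. 128. 163.] [506. 212. 170.]
side 170 157 [479.7 177.1 176.6] [447. 133. 170.] [524. 212. 180.]
side 180 4 [486.2 182.1 184.1] [451. 152. 180.] [512. 195. 189.]
side 190 256 [457.6 219.1 196.5] [428. 171. 192.] [490. 234. 200.]
```

View pics/side11z.png

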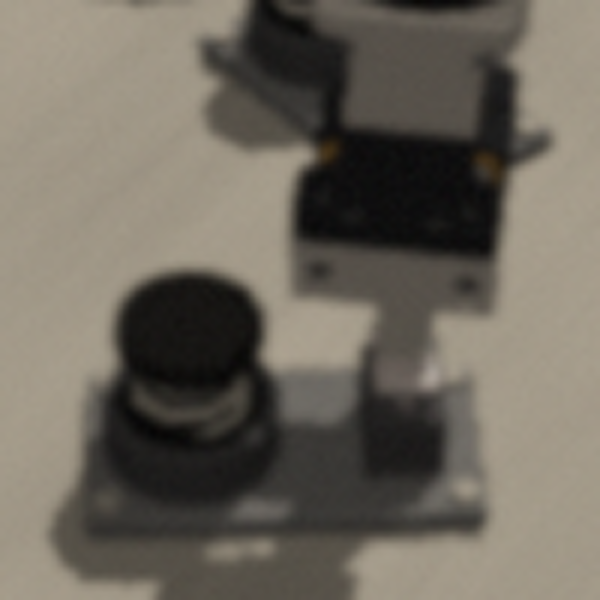

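The tag is already sliding down under the finger, and the static force relaxes when motion stops. I'll continue to the end stop.

```bash
python3 -m inch '{"grip":[-1,-1,-1,-1],"travel":[[0,0,-0.2],[0,0,-0.3],[0,0,-0.3],[0,0,-0.3]],"turn":[[0,0,0],[0,0,0],[0,0,0],[0,0,0]]}' 20
python3 -m inch '{"grip":[-1,-1],"travel":[[0,0,-0.2],[0,0,-0.2]],"turn":[[0,0,0],[0,0,0]]}' 20
python3 f.py
```

```text
clock: 18.9
eef_pos: [487.5, 173.6, 22.1]
eef_rot: [3.137, -0.009, 0.461]
wrist_force: [0.8, 0.3, -0.1]
finger_gap: 0.1
clock: 19.15
eef_pos: [487.4, 173.6, 19.9]
eef_rot: [3.137, -0.009, 0.461]
wrist_force: [-0.9, 0.2, 0.2]
finger_gap: 0.5
19.4 [19.97 -0.09  0.14  0.09] [0.03 0.29 0.21 0.65]
```

```bash
python3 -m inch '{"grip":[-1,-1],"travel":[[0,0,-0.2],[0,0,-0.2]],"turn":[[0,0,0],[0,0,0]]}' 20
python3 -m inch '{"grip":[-1],"travel":[[0,0,-0.2]],"turn":[[0,0,0]]}' 20
python3 tip.py side12|head -4; python3 -c "
import cv2;b=cv2.imread('pics/side12.png')[210:310,190:290];cv2.imwrite('pics/side12z.png',cv2.resize(b,None,fx=6,fy=6,interpolation=2))"
```

```text
clock: 19.65
eef_pos: [487.6, 173.7, 19.5]
eef_rot: [3.137, -0.01, 0.461]
wrist_force: [-8.4, -2.2, 21.2]
finger_gap: 0.5
clock: 19.77
eef_pos: [487.7, 173.7, 19.3]
eef_rot: [3.136, -0.01, 0.461]
wrist_force: [-14.0, -5.5, 34.2]
finger_gap: 0.4
19.775 [487.7 173.7  19.3] [-13.95  -5.5   34.25]
side 80 8 [483.2 186.9  82. ] [475. 182.  80.] [490. 191.  85.]
side 150 7 [467.5 183.  157.3] [448. 143. 153.] [505. 211. 160.]
side 160 57 [470.6 177.6 166.4] [448. 128. 160.] [522. 211. 170.]
```

View pics/side12z.png

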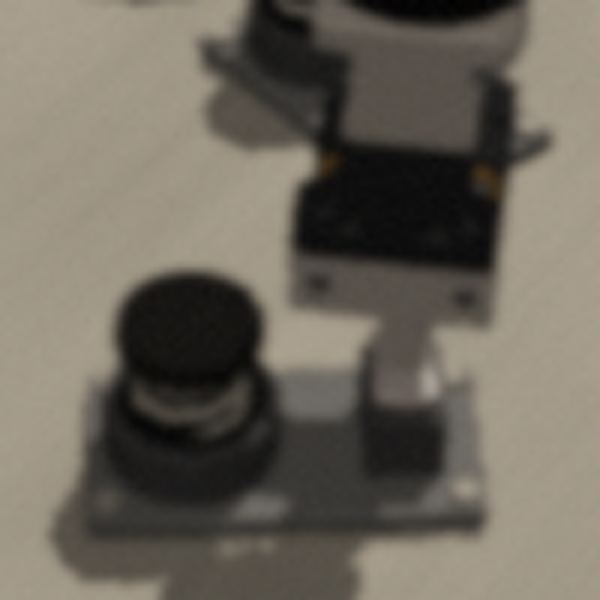

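Hard stop reached at reported z≈19.7, close to the expected 21. Lifting off to verify.

```bash
python3 -m inch '{"grip":[-1,-1,-1,-1,-1,-1,-1],"travel":[[0,0,2],[0,0,7],[0,0,12],[0,-5,14],[0,-11,14],[0,-16,14],[0,-16,14]],"turn":[[0,0,0],[0,0,0],[0,0,0],[0,0,0],[0,0,0],[0,0,0],[0,0,0]]}' 20
python3 cmp.py c2
python3 - <<'E'
from h import *
f=np.load("c2.npz")
for n in("side",):
    d=f["d"];v,u=np.mgrid[:384,:512]; W=world(n,np.c_[u.ravel(),v.ravel()],d.ravel()).reshape(384,512,3)
    m=(d>0)&(np.hypot(W[...,0]-487.5,W[...,1]-176)<14)&(W[...,2]>20)
    print(m.sum(),np.percentile(W[m][:,2],[10,50,75,90,97]).round(1))
print(manip.read_state()["wrist_force"].round(1))
cv2.imwrite("pics/c2full.png",f["p"][:,:,::-1])
E
```

```text
clock: 20.7
eef_pos: [487.6, 11.2, 159.4]
eef_rot: [3.136, -0.01, 0.457]
wrist_force: [-0.0, -0.2, 0.2]
finger_gap: 0.5
[298.8 163.5] [ 614.9 -254.4   75.8] 135
[313.4 177.4] [ 547.2 -216.8   70.1] 60
[243.1 199.4] [648.9 -10.4  75.5] 197
[263.4 214.5] [572.4  12.3  70.7] 79
[220.9 264.9] [551.7 223.7  75.4] 331
[256.8 264.7] [487.8 176.1  70.2] 118
[313.4 177.4] [ 546.4 -216.7   70.2] 64
[243.1 199.4] [649.4 -10.4  75.4] 191
[263.4 214.5] [572.2  12.1  70.3] 86
[220.9 264.9] [551.8 223.7  75.2] 333
89 [47.7 50.1 51.  52.5 53.1]
[ 0.2  1.  -0. ]
```

View pics/c2.png

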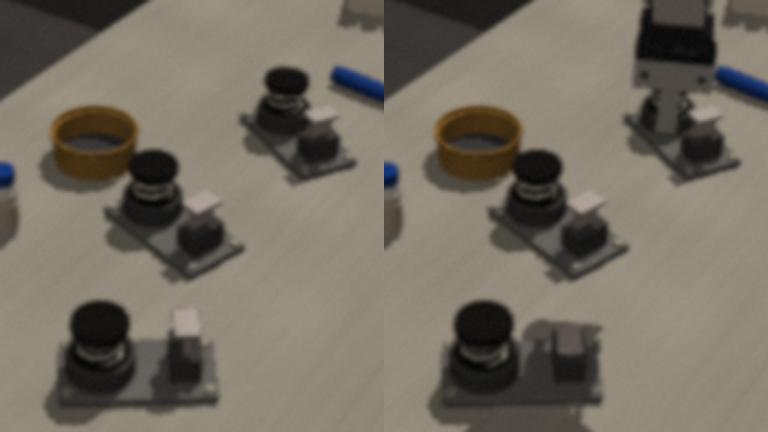

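View pics/c2full.png

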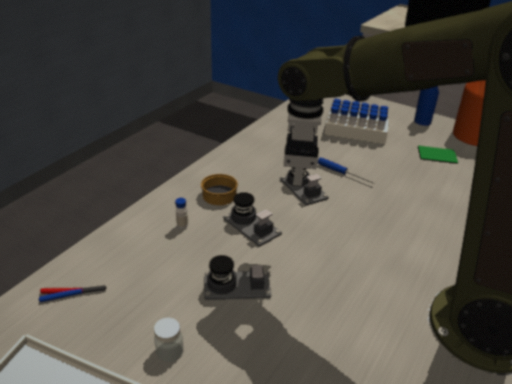

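The left tag top is now at about 50 mm (fully down), the other two are at 70 mm, and the arm is clear with nothing displaced. Handing in.

```bash
python3 -c "
from cell import manip
print(manip.sign_off())"
```

```text
the job is handed in; nothing more can be done
None
```

The **left** mount is the soft one. I pressed the pads left, middle, right with the shut fingertips, then pushed the left plate's tag down to its hard stop, reading 34 N at most. The job was handed in just after 20.7 s.

- **Stiffness:** left about 0.33 N/mm, middle about 0.67 and right about 0.9, from measured force and the pad depression seen in the pictures.
- **Last checks:** the left tag top is at about 50 mm, fully down, and the other two tags are at about 70 mm, still up. The left and middle pads had not moved. The gripper hid the right pad in the last picture, but it was unmoved when checked after its press. The robot was touching nothing.
- **Reported height was off:** with the gripper shut, the fingertip was about 30 mm higher than the reported TCP, so I found contact by force and pictures.
- **Stiffness estimates disagreed:** slopes of force against reported height alone gave 0.44, 0.66 and 0.95 N/mm. The order is the same, but middle is only 1.5 times left, less than the promised factor of two. The picture-based values put that ratio at about 2.
- **Side force:** pressing the middle and right pads gave 3.5 to 5 N sideways, without moving the mounts.
- **Tag friction not seen:** the expected 2.5 N did not show in the readings, all taken with the arm stopped.

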